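Set the stock tags of the parts bins

ROBOT

A 7-joint arm with a two-finger parallel gripper is mounted at the origin on the work surface. World frame = base frame: x ahead of the robot, y to its left, z up, the work surface at z = 0. Lengths are in m, angles in rad, forces in N, time in s.
With the tool pointing down it reaches from about 0.425 to 0.925 m from the base axis. Payload 6.8 kg.
Tool frame: the origin (TCP) lies between the finger pads; the fingertips stand finger_overhang ahead of it and the grasp point (between the pads) lies 6 mm ahead of it (finger_overhang is the distance from the TCP to the fingertips, in m); z points along the fingers, y is the line along which they close (so a half turn about z gives the same grasp; the last joint's range is limited). The gripper opens to 85 mm and grips with 20 to 120 N. Pads are 22 mm wide; open, the fingers measure 114 mm over their backs; the gripper's body (76 mm by 85 mm) begins 54 mm behind the grasp point. The pads swing forward as they close: fully open they stand 13 mm farther back than shut.
Start: joints at [0.998, 0.477, 0.022, 1.555, -0.011, 1.109, -0.083], TCP at [0.303, -0.603, 0.256] pointing down, gripper open.
Joint ranges: [-2.96, 2.96], [-0.34, 2.1], [-1.41, 1.46], [0.24, 2.44], [-1.37, 4.51], [0.17, 1.92], [-2.96, 2.96]. Speed limits (rad/s): [2.39, 2.39, 3.14, 3.14, 3.14, 3.14, 3.14].

INTERFACE

Orientations are given as a unit quaternion [w, x, y, z].
In Python, from station import * gives the robot as it stands.
- The arm moves only by the tool drive_tool, never from a script. Its argument "increments" is a list of rows, each an object of numbers: "claw": the finger opening in m, from 0 to 0.0854; "dx", "dy", "dz": the shift along the tool's x, y, z in m; "wx", "wy", "wz": the turn, a rotation vector about the tool's x, y, z in degrees. A call has 1 to 20 rows; each row shifts and turns the commanded pose from where the row before left it, along the tool's axes as they then stand; what a row does not reach is not made up. A row lasts 1/8 s, in which the tool goes at most 62.5 mm and 10.7 degrees, less where a joint would pass 70% of its speed; a pose out of reach is approached as far as the arm can. A call with a gripper value outside its range is refused whole. The fingers move at their own pace and stop on an object; "newtons" is the grip in N (left out, the last holds). Time passes only in rows, so rows that do not move let the fingers close. It gives the time, the measured TCP pose, the force, the opening and the grip force at its end, in the units of the state.
- get_obs(): the state, without advancing time (a new reading comes with each control period).
- read_camera(name): name is "scene" or "top"; returns (picture, depth): 384x512x3 uint8, red, green, blue; 384x512 float32, m along the optical axis (not along the pixel's ray), 0 where there is no reading.
- calibration(name): a dict with "intrinsics" (3x3 intrinsics, pixels), "R" (3x3) and "t" (3): a world point X has camera coordinates R X + t. Camera axes: x right, y down, z forward; pixel columns grow to the right and rows downward; lengths in m; the calibration is good to about 2 mm. A picture is of the moment at which its call begins. calibration takes no time and is no camera call.
- hand_in(): hands the job in; it is judged then, once.
The state is a dict: "t": time; "q": joint angles; "joint_vel": joint speeds; "joint_torque": joint torques, N m; "eef_pos": TCP position; "tool_rot": TCP orientation; "contact_force": force on the tool from outside, world axes, zero at the start; "torque": the same for the moment, N m; "gripper_width": opening from 0.0 (shut) to 1.0 (fully open); "grasp_force": force on a finger pad.
Only numpy, scipy, OpenCV 4.12 (cv2) and the standard library are available. Lean on these libraries where they do the work, as an engineer would, in place of code of your own. Each camera call takes 0.05 s, during which the arm holds its last target. There are 200 camera calls.

TASK

Set the hinged stock tags in front of the parts bins with a gentle push of the fingertips: every full bin must have its tag tipped back towards the bin, showing the face with the round disc, and every bin that is not full must have its tag tipped forward, showing the bare face. Leave the tags that are already right as they are, and do not move or pick up the loose things lying about.

Things in the scene. Friction and masses are not known exactly. Their poses are not given: they have to be found in the camera images.
- holder_a: Folded aluminium V holder of a tag, 52 mm deep, 70 mm wide, fixed on the rail before the bins; the five are alike, 100 mm apart. Origin: centre of its underside, 30 mm above the bench. x points away from the robot to this tag's bin, y along the rail. The hinge pin runs along y, 12 mm above the origin; the V's wings end 37 mm above it and 20 mm before and behind.
- tag_a (a joint): Lean of holder_a's tag, a 40 g white laminate leaf 60 mm wide, 5 thick, 80 high above the pin. 0 upright; -0.61 resting forward (to the robot), bare face up; +0.61 resting back (to its bin), the face with a raised 34 mm wooden disc up. At rest its top edge is 46 mm before or behind the pin, 66 mm above it. Loose hinge: pushed past upright, it falls to the other side and stays.
- holder_b: Folded aluminium V holder of a tag, 52 mm deep, 70 mm wide, fixed on the rail before the bins; the five are alike, 100 mm apart. Origin: centre of its underside, 30 mm above the bench. x points away from the robot to this tag's bin, y along the rail. The hinge pin runs along y, 12 mm above the origin; the V's wings end 37 mm above it and 20 mm before and behind.
- tag_b (a joint): Lean of holder_b's tag, a 40 g white laminate leaf 60 mm wide, 5 thick, 80 high above the pin. 0 upright; -0.61 resting forward (to the robot), bare face up; +0.61 resting back (to its bin), the face with a raised 34 mm wooden disc up. At rest its top edge is 46 mm before or behind the pin, 66 mm above it. Loose hinge: pushed past upright, it falls to the other side and stays.
- holder_c: Folded aluminium V holder of a tag, 52 mm deep, 70 mm wide, fixed on the rail before the bins; the five are alike, 100 mm apart. Origin: centre of its underside, 30 mm above the bench. x points away from the robot to this tag's bin, y along the rail. The hinge pin runs along y, 12 mm above the origin; the V's wings end 37 mm above it and 20 mm before and behind.
- tag_c (a joint): Lean of holder_c's tag, a 40 g white laminate leaf 60 mm wide, 5 thick, 80 high above the pin. 0 upright; -0.61 resting forward (to the robot), bare face up; +0.61 resting back (to its bin), the face with a raised 34 mm wooden disc up. At rest its top edge is 46 mm before or behind the pin, 66 mm above it. Loose hinge: pushed past upright, it falls to the other side and stays.
- holder_d: Folded aluminium V holder of a tag, 52 mm deep, 70 mm wide, fixed on the rail before the bins; the five are alike, 100 mm apart. Origin: centre of its underside, 30 mm above the bench. x points away from the robot to this tag's bin, y along the rail. The hinge pin runs along y, 12 mm above the origin; the V's wings end 37 mm above it and 20 mm before and behind.
- tag_d (a joint): Lean of holder_d's tag, a 40 g white laminate leaf 60 mm wide, 5 thick, 80 high above the pin. 0 upright; -0.61 resting forward (to the robot), bare face up; +0.61 resting back (to its bin), the face with a raised 34 mm wooden disc up. At rest its top edge is 46 mm before or behind the pin, 66 mm above it. Loose hinge: pushed past upright, it falls to the other side and stays.
- holder_e: Folded aluminium V holder of a tag, 52 mm deep, 70 mm wide, fixed on the rail before the bins; the five are alike, 100 mm apart. Origin: centre of its underside, 30 mm above the bench. x points away from the robot to this tag's bin, y along the rail. The hinge pin runs along y, 12 mm above the origin; the V's wings end 37 mm above it and 20 mm before and behind.
- tag_e (a joint): Lean of holder_e's tag, a 40 g white laminate leaf 60 mm wide, 5 thick, 80 high above the pin. 0 upright; -0.61 resting forward (to the robot), bare face up; +0.61 resting back (to its bin), the face with a raised 34 mm wooden disc up. At rest its top edge is 46 mm before or behind the pin, 66 mm above it. Loose hinge: pushed past upright, it falls to the other side and stays.
- bin_strips: Grey parts bin, 160 mm deep, 90 wide, 75 high, front lip only 35 high and 90 mm behind its tag's hinge pin. Fixed straight behind its tag (within 5 mm), 12 mm above the bench. Origin: centre of its underside; x away from the robot. Full to the rim with square wooden strips, 18 mm thick.
- bin_dowels: Grey parts bin, 160 mm deep, 90 wide, 75 high, front lip only 35 high and 90 mm behind its tag's hinge pin. Fixed straight behind its tag (within 5 mm), 12 mm above the bench. Origin: centre of its underside; x away from the robot. Full to the rim with round dowels, 16 mm thick.
- bin_discs: Grey parts bin, 160 mm deep, 90 wide, 75 high, front lip only 35 high and 90 mm behind its tag's hinge pin. Fixed straight behind its tag (within 5 mm), 12 mm above the bench. Origin: centre of its underside; x away from the robot. Full to the rim with wooden discs, 30 mm across.
- bin_few: Grey parts bin, 160 mm deep, 90 wide, 75 high, front lip only 35 high and 90 mm behind its tag's hinge pin. Fixed straight behind its tag (within 5 mm), 12 mm above the bench. Origin: centre of its underside; x away from the robot. Not full: only two strips are left on its floor.
- bin_bare: Grey parts bin, 160 mm deep, 90 wide, 75 high, front lip only 35 high and 90 mm behind its tag's hinge pin. Fixed straight behind its tag (within 5 mm), 12 mm above the bench. Origin: centre of its underside; x away from the robot. Not full: empty.
- knob: Small turned wooden knob, 26 mm across, 34 mm high, standing loose on the rail between two holders. Origin: at its underside. A bystander, not part of the job.
- peg: Short wooden peg, 18 mm across, 30 mm high, standing loose on the rail between two holders. Origin: at its underside. A bystander, not part of the job.
- pencil: Flat carpenter's pencil, about 170 mm long, lying on the stand in the lane between the rail and the bins. Origin: at its underside. A bystander, not part of the job.
- sander_block: Cork sanding block, 115 x 70 x 25 mm, on the bench before the stand. Origin: at its underside. A bystander, not part of the job.
- tape: Tape measure, 70 x 37 x 67 mm, on the bench before the stand. Origin: at its underside. A bystander, not part of the job.
- glue: Glue bottle, 60 mm across, 180 mm high, right of the stand. Origin: at its underside. A bystander, not part of the job.
- hammer: Hammer lying left of the stand. Origin: at its underside. A bystander, not part of the job.
- earmuffs: Ear defenders lying to the right, nearer the robot. Origin: at its underside. A bystander, not part of the job.

How it is judged:
At the end, for the whole second after the job is handed in: Each tag standing before a full bin rests leaning back (joint above 0.5 rad) and each before a bin that is not full rests leaning forward (joint below -0.5 rad), all still; every loose thing is within 25 mm of where it was ((((y of bin_strips in the frame of holder_a between -0.05 and 0.05 m or y of bin_dowels in the frame of holder_a between -0.05 and 0.05 m or y of bin_discs in the frame of holder_a between -0.05 and 0.05 m) and value of joint tag_a above 0.5 rad) or ((y of bin_few in the frame of holder_a between -0.05 and 0.05 m or y of bin_bare in the frame of holder_a between -0.05 and 0.05 m) and value of joint tag_a below -0.5 rad)) and (((y of bin_strips in the frame of holder_b between -0.05 and 0.05 m or y of bin_dowels in the frame of holder_b between -0.05 and 0.05 m or y of bin_discs in the frame of holder_b between -0.05 and 0.05 m) and value of joint tag_b above 0.5 rad) or ((y of bin_few in the frame of holder_b between -0.05 and 0.05 m or y of bin_bare in the frame of holder_b between -0.05 and 0.05 m) and value of joint tag_b below -0.5 rad)) and (((y of bin_strips in the frame of holder_c between -0.05 and 0.05 m or y of bin_dowels in the frame of holder_c between -0.05 and 0.05 m or y of bin_discs in the frame of holder_c between -0.05 and 0.05 m) and value of joint tag_c above 0.5 rad) or ((y of bin_few in the frame of holder_c between -0.05 and 0.05 m or y of bin_bare in the frame of holder_c between -0.05 and 0.05 m) and value of joint tag_c below -0.5 rad)) and (((y of bin_strips in the frame of holder_d between -0.05 and 0.05 m or y of bin_dowels in the frame of holder_d between -0.05 and 0.05 m or y of bin_discs in the frame of holder_d between -0.05 and 0.05 m) and value of joint tag_d above 0.5 rad) or ((y of bin_few in the frame of holder_d between -0.05 and 0.05 m or y of bin_bare in the frame of holder_d between -0.05 and 0.05 m) and value of joint tag_d below -0.5 rad)) and (((y of bin_strips in the frame of holder_e between -0.05 and 0.05 m or y of bin_dowels in the frame of holder_e between -0.05 and 0.05 m or y of bin_discs in the frame of holder_e between -0.05 and 0.05 m) and value of joint tag_e above 0.5 rad) or ((y of bin_few in the frame of holder_e between -0.05 and 0.05 m or y of bin_bare in the frame of holder_e between -0.05 and 0.05 m) and value of joint tag_e below -0.5 rad)) and velocity of joint tag_a between -0.2 and 0.2 rad/s and velocity of joint tag_b between -0.2 and 0.2 rad/s and velocity of joint tag_c between -0.2 and 0.2 rad/s and velocity of joint tag_d between -0.2 and 0.2 rad/s and velocity of joint tag_e between -0.2 and 0.2 rad/s and distance of each of knob, peg, pencil, sander_block, tape, glue, hammer, earmuffs from where it was at the start of the episode below 0.025 m); the robot touches nothing.
It fails at once if a tag that was already right is tipped over (((y of bin_strips in the frame of holder_a between -0.05 and 0.05 m or y of bin_dowels in the frame of holder_a between -0.05 and 0.05 m or y of bin_discs in the frame of holder_a between -0.05 and 0.05 m) and value of joint tag_a below 0 rad) or ((y of bin_few in the frame of holder_b between -0.05 and 0.05 m or y of bin_bare in the frame of holder_b between -0.05 and 0.05 m) and value of joint tag_b above 0 rad) or ((y of bin_few in the frame of holder_c between -0.05 and 0.05 m or y of bin_bare in the frame of holder_c between -0.05 and 0.05 m) and value of joint tag_c above 0 rad) or ((y of bin_few in the frame of holder_d between -0.05 and 0.05 m or y of bin_bare in the frame of holder_d between -0.05 and 0.05 m) and value of joint tag_d above 0 rad) or ((y of bin_few in the frame of holder_e between -0.05 and 0.05 m or y of bin_bare in the frame of holder_e between -0.05 and 0.05 m) and value of joint tag_e above 0 rad)).
It fails at once if a loose thing is shifted more than 25 mm or picked up (distance of any of knob, peg, pencil, sander_block, tape, glue, hammer, earmuffs from where it was at the start of the episode above 0.025 m).
It fails at once if a tag or its holder is pushed harder than 20 N (contact force between the fingers and holder_a above 20 N or contact force between the fingers and holder_b above 20 N or contact force between the fingers and holder_c above 20 N or contact force between the fingers and holder_d above 20 N or contact force between the fingers and holder_e above 20 N).
It fails at once if a tag or its holder is pushed with the arm or the body of the gripper instead of the fingers (contact force between the arm and holder_a above 2 N or contact force between the arm and holder_b above 2 N or contact force between the arm and holder_c above 2 N or contact force between the arm and holder_d above 2 N or contact force between the arm and holder_e above 2 N).
It also fails if it takes over 51 s, if anything falls off the work surface, if the arm or the gripper's body presses on something with over 40 N, if the wrist force passes 120 N, or if a joint passes its speed limit or range.

## Working session

There is one attempt and no reset: what is moved stays moved. The work goes in short steps, Python scripts to look and compute and a tool call to move; the robot and the scene stay as the last step left them, time stands still between calls to the robot, and variables do not carry over. Pictures are saved under pics/ and viewed, at most 10 in all, crops included, and the job is handed in when it is done.

Besides the shell and the picture viewer there is one more tool, called after ">>>" in YAML: its name, and indented under it one key for each argument. drive_tool: Moves the arm, as the interface text tells. Its arguments: {"type":"object","properties":{"increments":{"type":"array","items":{"type":"object","properties":{"claw":{"type":"number"},"dx":{"type":"number"},"dy":{"type":"number"},"dz":{"type":"number"},"wx":{"type":"number"},"wy":{"type":"number"},"wz":{"type":"number"}}}},"newtons":{"type":"number"}},"required":["increments"]}

```bash
mkdir -p pics
cat > h.py <<'E'
from station import *
import numpy as np, cv2
def snap(c,n):
    p,d=read_camera(c); cv2.imwrite(f'pics/{n}.png',p[:,:,::-1]); np.savez(f'pics/{n}.npz',p=p,d=d); return p,d
def world(c,u,v,z):
    k=calibration(c); return k["R"].T@(np.linalg.inv(k["intrinsics"])@np.array([u,v,1.])*z-k["t"])
def cloud(c,d):
    k=calibration(c); v,u=np.mgrid[:d.shape[0],:d.shape[1]]
    P=np.stack([u,v,np.ones_like(u)],-1)@np.linalg.inv(k["intrinsics"]).T*d[...,None]
    return (P-k["t"])@k["R"]
E
python3 - <<'E'
from h import *
for c in("scene","top"):
    snap(c,c); k=calibration(c); print(c,-k["R"].T@k["t"],k["R"][2])
o=get_obs();print(o)
E
```

```text
scene [1.58940064 0.16845435 1.03451568] [-0.73226454 -0.10869139 -0.67229073]
top [0.31444975 0.02614511 1.1960035 ] [ 0.18425108  0.0107994  -0.98281988]
{'t': 0.1, 'q': array([ 0.99786687,  0.47775433,  0.02235605,  1.55633978, -0.01148885,
        1.10928654, -0.0831449 ]), 'joint_vel': array([-4.31933105e-04, -2.74864257e-03,  1.18241046e-04, -3.31809420e-03,
       -1.42837424e-04,  2.67432104e-05,  2.29505711e-03]), 'joint_torque': array([ 3.86028332e-03, -5.97761965e+01,  1.61344159e+00, -2.81955117e+01,
        1.28157457e-02,  5.01521266e-03, -5.51749665e-06]), 'eef_pos': array([ 0.30234893, -0.60295679,  0.25540383]), 'tool_rot': array([-7.88825292e-04,  9.73116364e-01,  2.30312512e-01, -2.57497039e-04]), 'contact_force': array([-0.61481471, -0.00884503,  0.00406231]), 'torque': array([ 0.00274058, -0.00583229, -0.02796757]), 'grasp_force': 0.0, 'gripper_width': 0.9960231521179913}
```

View pics/scene.png

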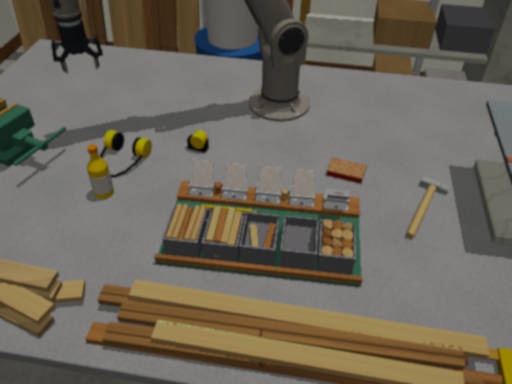

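View pics/top.png

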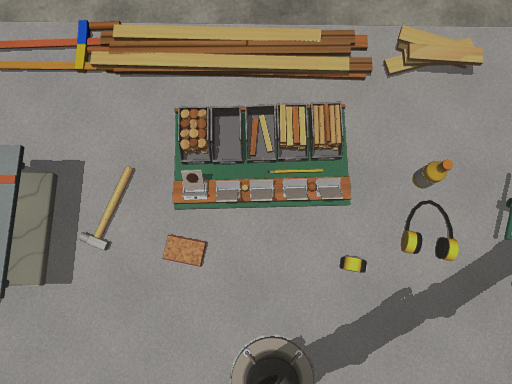

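The scene view shows five bins: strips and dowels at the left (u≈185–225), few at 262, empty at 300, discs at 338. The top view has the same order mirrored. The discs' tag (194,184) leans back showing its disc, and the other four (228–326, 189) look tipped forward. I'll zoom in and measure.

Run:
```python
from h import *
t=np.load('pics/top.npz');s=np.load('pics/scene.npz')
a=cv2.resize(t['p'][95:215,165:360],None,fx=4,fy=4,interpolation=cv2.INTER_CUBIC)
b=cv2.resize(s['p'][150:285,150:370],None,fx=3.5,fy=3.5,interpolation=cv2.INTER_CUBIC)
cv2.imwrite('pics/tz.png',a[:,:,::-1]);cv2.imwrite('pics/sz.png',b[:,:,::-1])
for c,f in(("top",t),("scene",s)):
    W=cloud(c,f['d']).reshape(-1,3); hsv=cv2.cvtColor(f['p'],cv2.COLOR_RGB2HSV).reshape(-1,3)
    m=(W[:,2]>.06)&(W[:,2]<.2)&(hsv[:,1]<60)&(hsv[:,2]>110)&(W[:,0]>.45)&(W[:,0]<.72)&(abs(W[:,1])<.4)
    img=m.reshape(f['d'].shape).astype(np.uint8)
    n,l,st,ce=cv2.connectedComponentsWithStats(img)
    for i in range(1,n):
        if st[i,4]<25: continue
        P=W[l.ravel()==i]; top=P[P[:,2]>np.percentile(P[:,2],85)]
        print(c,ce[i].round(),st[i,4],'min',P.min(0).round(3),'max',P.max(0).round(3),'toppts',top.mean(0).round(3))
```

```text
top [192. 178.] 242 min [0.545 0.207 0.06 ] max [0.585 0.274 0.113] toppts [0.581 0.245 0.109]
top [294. 180.] 58 min [ 0.563 -0.092  0.06 ] max [ 0.572 -0.024  0.07 ] toppts [ 0.569 -0.056  0.068]
top [329. 179.] 54 min [ 0.567 -0.192  0.06 ] max [ 0.577 -0.124  0.069] toppts [ 0.573 -0.159  0.068]
top [227. 182.] 54 min [0.553 0.106 0.06 ] max [0.563 0.174 0.069] toppts [0.561 0.13  0.068]
top [261. 181.] 59 min [0.558 0.009 0.06 ] max [0.568 0.074 0.068] toppts [0.565 0.044 0.067]
top [330. 194.] 205 min [ 0.507 -0.194  0.06 ] max [ 0.547 -0.125  0.112] toppts [ 0.509 -0.159  0.109]
top [226. 196.] 199 min [0.494 0.11  0.06 ] max [0.533 0.173 0.113] toppts [0.497 0.141 0.109]
top [261. 195.] 204 min [0.498 0.008 0.061] max [0.537 0.073 0.114] toppts [0.501 0.043 0.109]
top [296. 195.] 205 min [ 0.503 -0.09   0.06 ] max [ 0.539 -0.027  0.112] toppts [ 0.505 -0.064  0.109]
top [194. 195.] 52 min [0.515 0.205 0.06 ] max [0.522 0.273 0.067] toppts [0.517 0.233 0.067]
scene [203. 170.] 431 min [ 0.506 -0.195  0.06 ] max [ 0.551 -0.126  0.113] toppts [ 0.513 -0.161  0.107]
scene [236. 173.] 433 min [ 0.503 -0.095  0.06 ] max [ 0.546 -0.025  0.112] toppts [ 0.509 -0.063  0.107]
scene [270. 177.] 438 min [0.498 0.007 0.06 ] max [0.543 0.073 0.113] toppts [0.505 0.039 0.108]
scene [303. 180.] 452 min [0.49  0.104 0.06 ] max [0.54  0.173 0.117] toppts [0.5   0.139 0.107]
scene [201. 186.] 33 min [ 0.57  -0.191  0.06 ] max [ 0.579 -0.124  0.071] toppts [ 0.578 -0.148  0.069]
scene [233. 189.] 33 min [ 0.567 -0.092  0.061] max [ 0.576 -0.025  0.071] toppts [ 0.573 -0.059  0.069]
scene [337. 192.] 129 min [0.512 0.204 0.06 ] max [0.587 0.274 0.112] toppts [0.583 0.241 0.11 ]
scene [264. 192.] 29 min [0.561 0.007 0.062] max [0.57  0.06  0.069] toppts [0.567 0.043 0.069]
scene [302. 196.] 35 min [0.555 0.106 0.061] max [0.567 0.175 0.071] toppts [0.566 0.139 0.069]
```

View pics/tz.png

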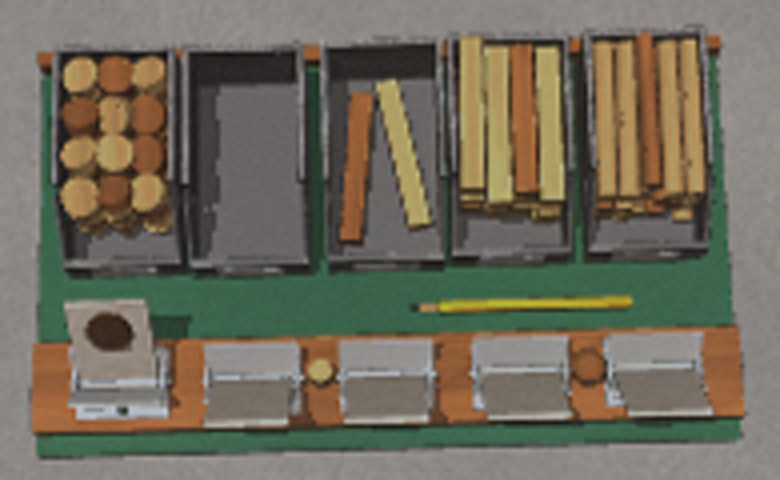

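View pics/sz.png

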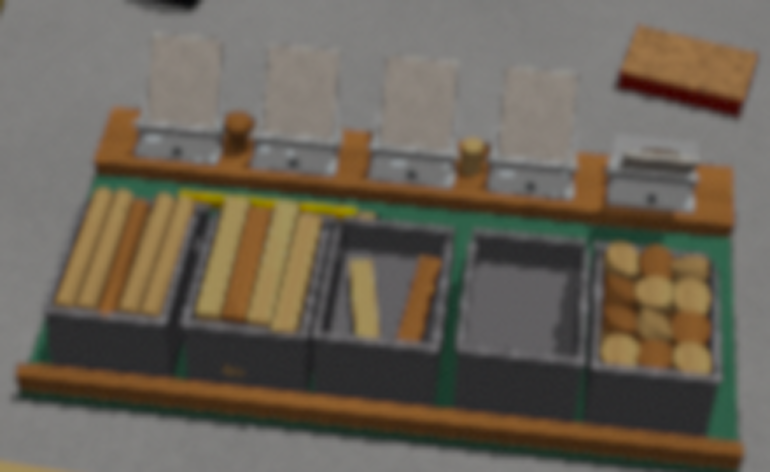

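Left to right in the top view: discs (full, tag back, right), empty and few (tags forward, right), then dowels/strips at y≈-0.06 and -0.16 (full, tags forward, wrong). So I need to tip the two right tags back. Their top edges are at x≈0.506, z≈0.109, which matches the text's heights (0.042+0.066).

>>> drive_tool:
  increments:
    - {"wz": 8.07, "claw": 0}
    - {"wz": 8.07}
    - {"wz": 8.06}
    - {"dx": 0.0143, "dy": -0.0363}
    - {"dx": 0.0143, "dy": -0.0363}
    - {"dx": 0.0143, "dy": -0.0363}
    - {"dx": 0.0143, "dy": -0.0363}
    - {"dx": 0.0143, "dy": -0.0363}
    - {"dx": 0.0143, "dy": -0.0363}
    - {"dx": 0.0143, "dy": -0.0363}
    - {"dx": 0.0143, "dy": -0.0363}
    - {"dx": 0.0143, "dy": -0.0363}
    - {"dx": 0.0143, "dy": -0.0363}
    - {"dx": 0.0143, "dy": -0.0363}
    - {"dx": 0.0143, "dy": -0.0363}
    - {}

```text
schema error: expected keys claw, dx, dy, dz, wx, wy, wz
```

Run:
```python
import station
print({k:v for k,v in vars(station).items() if isinstance(v,(int,float)) or 'over' in k})
from h import *
p,d=snap('scene','s2'); o=get_obs(); print(o['t'],o['eef_pos'],o['tool_rot'],o['gripper_width'])
W=cloud('scene',d); m=(abs(W[...,0]-o['eef_pos'][0])<.07)&(abs(W[...,1]-o['eef_pos'][1])<.09)&(W[...,2]>.13)&(W[...,2]<.3)&(d>0)
P=W[m]
for z in np.arange(.2,.3,.01):
    q=P[(P[:,2]>=z)&(P[:,2]<z+.01)]
    if len(q): print(z.round(2),len(q),q.min(0).round(3),q.max(0).round(3))
cv2.imwrite('pics/s2z.png',cv2.resize(p[60:220,130:330],None,fx=3.5,fy=3.5)[:,:,::-1])
```

```text
{'finger_overhang': 0.025}
0.15 [ 0.3023678  -0.60304078  0.25554535] [-6.65195042e-04  9.73122455e-01  2.30287222e-01 -2.03308363e-04] 1.0015055623512072
0.24 3 [ 0.287 -0.651  0.247] [ 0.325 -0.558  0.248]
0.25 29 [ 0.273 -0.65   0.25 ] [ 0.341 -0.549  0.26 ]
0.26 24 [ 0.283 -0.651  0.261] [ 0.336 -0.548  0.269]
0.27 36 [ 0.276 -0.65   0.27 ] [ 0.34  -0.551  0.28 ]
0.28 27 [ 0.278 -0.662  0.28 ] [ 0.342 -0.547  0.29 ]
0.29 93 [ 0.259 -0.665  0.29 ] [ 0.348 -0.533  0.3  ]
```

View pics/s2z.png

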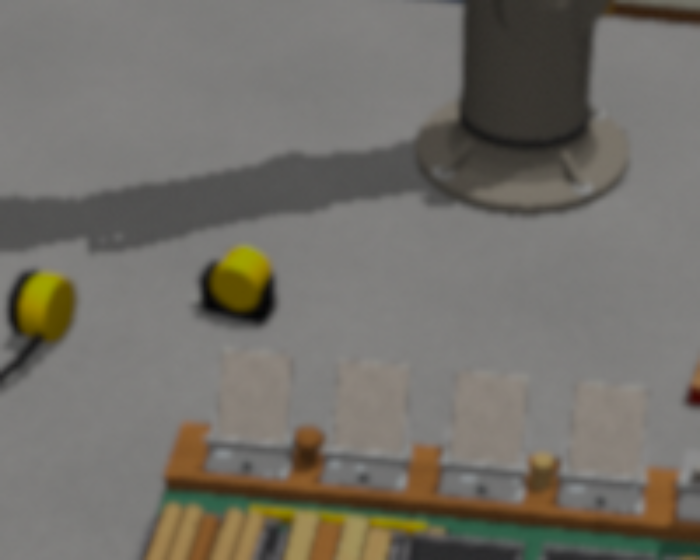

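The move was refused because every row needs all seven keys, so the arm hasn't moved. I'll resend with full rows.

>>> drive_tool:
  increments:
    - {"claw": 0, "dx": 0, "dy": 0, "dz": 0, "wx": 0, "wy": 0, "wz": 8.07}
    - {"claw": 0, "dx": 0, "dy": 0, "dz": 0, "wx": 0, "wy": 0, "wz": 8.07}
    - {"claw": 0, "dx": 0, "dy": 0, "dz": 0, "wx": 0, "wy": 0, "wz": 8.06}
    - {"claw": 0, "dx": 0.0143, "dy": -0.0363, "dz": 0, "wx": 0, "wy": 0, "wz": 0}
    - {"claw": 0, "dx": 0.0143, "dy": -0.0363, "dz": 0, "wx": 0, "wy": 0, "wz": 0}
    - {"claw": 0, "dx": 0.0143, "dy": -0.0363, "dz": 0, "wx": 0, "wy": 0, "wz": 0}
    - {"claw": 0, "dx": 0.0143, "dy": -0.0363, "dz": 0, "wx": 0, "wy": 0, "wz": 0}
    - {"claw": 0, "dx": 0.0143, "dy": -0.0363, "dz": 0, "wx": 0, "wy": 0, "wz": 0}
    - {"claw": 0, "dx": 0.0143, "dy": -0.0363, "dz": 0, "wx": 0, "wy": 0, "wz": 0}
    - {"claw": 0, "dx": 0.0143, "dy": -0.0363, "dz": 0, "wx": 0, "wy": 0, "wz": 0}
    - {"claw": 0, "dx": 0.0143, "dy": -0.0363, "dz": 0, "wx": 0, "wy": 0, "wz": 0}
    - {"claw": 0, "dx": 0.0143, "dy": -0.0363, "dz": 0, "wx": 0, "wy": 0, "wz": 0}
    - {"claw": 0, "dx": 0.0143, "dy": -0.0363, "dz": 0, "wx": 0, "wy": 0, "wz": 0}
    - {"claw": 0, "dx": 0.0143, "dy": -0.0363, "dz": 0, "wx": 0, "wy": 0, "wz": 0}
    - {"claw": 0, "dx": 0.0143, "dy": -0.0363, "dz": 0, "wx": 0, "wy": 0, "wz": 0}
    - {"claw": 0, "dx": 0, "dy": 0, "dz": 0, "wx": 0, "wy": 0, "wz": 0}
    - {"claw": 0, "dx": 0, "dy": 0, "dz": 0, "wx": 0, "wy": 0, "wz": 0}

```text
t: 2.28
eef_pos: [0.4552, -0.1615, 0.2562]
tool_rot: [0.0, 1.0, 0.021, -0.0]
contact_force: [0.3, -1.7, -1.5]
gripper_width: 0.002
grasp_force: 0.0
```

Run:
```python
from h import *
p,d=snap('scene','s3'); o=get_obs(); print(o['t'],o['eef_pos'],o['tool_rot'],o['gripper_width'],o['q'])
W=cloud('scene',d); m=(abs(W[...,0]-o['eef_pos'][0])<.07)&(abs(W[...,1]-o['eef_pos'][1])<.09)&(W[...,2]>.13)&(W[...,2]<.34)&(d>0)
P=W[m]
for z in np.arange(.18,.33,.015):
    q=P[(P[:,2]>=z)&(P[:,2]<z+.015)]
    if len(q): print(z.round(3),len(q),q.min(0).round(3),q.max(0).round(3))
cv2.imwrite('pics/s3z.png',cv2.resize(p[60:220,130:330],None,fx=3.5,fy=3.5)[:,:,::-1])
```

```text
2.325 [ 0.45506513 -0.16194007  0.25617015] [ 1.94774091e-04  9.99789887e-01  2.04959279e-02 -2.44976849e-04] -0.0009428763914362986 [ 0.32683692  0.1669101  -0.1277499   1.99435121  0.02603748  0.98221579
 -1.34342425]
0.225 8 [ 0.459 -0.171  0.234] [ 0.467 -0.154  0.239]
0.24 45 [ 0.442 -0.175  0.24 ] [ 0.472 -0.148  0.255]
0.255 47 [ 0.444 -0.174  0.255] [ 0.471 -0.148  0.27 ]
0.27 83 [ 0.444 -0.194  0.27 ] [ 0.472 -0.13   0.285]
0.285 140 [ 0.444 -0.211  0.285] [ 0.472 -0.117  0.3  ]
0.3 137 [ 0.444 -0.217  0.3  ] [ 0.477 -0.108  0.315]
0.315 218 [ 0.439 -0.223  0.315] [ 0.477 -0.099  0.33 ]
0.33 126 [ 0.448 -0.212  0.33 ] [ 0.479 -0.109  0.34 ]
```

View pics/s3z.png

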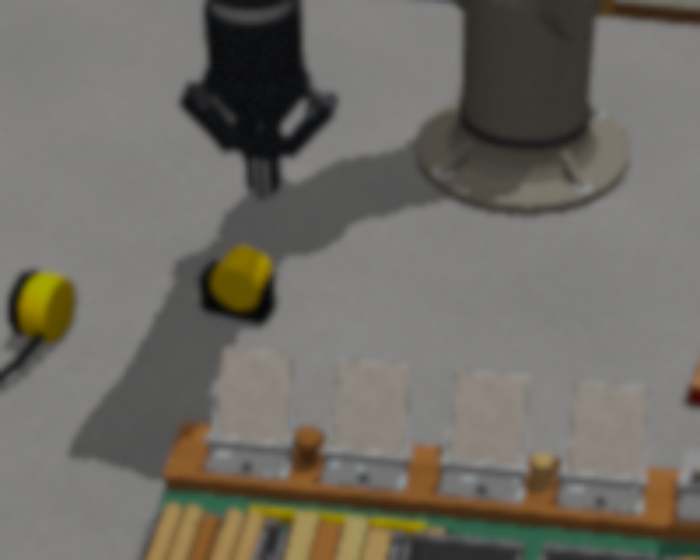

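Closed fingers point down at (0.455, -0.162) with the tip at z≈0.231, as expected, and the tags are undisturbed. I'll descend in front of the strips tag and push it.

>>> drive_tool:
  increments:
    - {"claw": 0, "dx": 0, "dy": 0, "dz": 0.035, "wx": 0, "wy": 0, "wz": 0}
    - {"claw": 0, "dx": 0, "dy": 0, "dz": 0.035, "wx": 0, "wy": 0, "wz": 0}
    - {"claw": 0, "dx": 0, "dy": 0, "dz": 0.035, "wx": 0, "wy": 0, "wz": 0}
    - {"claw": 0, "dx": 0, "dy": 0, "dz": 0.033, "wx": 0, "wy": 0, "wz": 0}
    - {"claw": 0, "dx": 0.02, "dy": 0, "dz": 0, "wx": 0, "wy": 0, "wz": 0}
    - {"claw": 0, "dx": 0.008, "dy": 0, "dz": 0, "wx": 0, "wy": 0, "wz": 0}
    - {"claw": 0, "dx": 0.008, "dy": 0, "dz": 0, "wx": 0, "wy": 0, "wz": 0}
    - {"claw": 0, "dx": 0.008, "dy": 0, "dz": 0, "wx": 0, "wy": 0, "wz": 0}
    - {"claw": 0, "dx": 0.008, "dy": 0, "dz": 0, "wx": 0, "wy": 0, "wz": 0}
    - {"claw": 0, "dx": 0.008, "dy": 0, "dz": 0, "wx": 0, "wy": 0, "wz": 0}
    - {"claw": 0, "dx": 0.008, "dy": 0, "dz": 0, "wx": 0, "wy": 0, "wz": 0}
    - {"claw": 0, "dx": 0.008, "dy": 0, "dz": 0, "wx": 0, "wy": 0, "wz": 0}
    - {"claw": 0, "dx": 0.008, "dy": 0, "dz": 0, "wx": 0, "wy": 0, "wz": 0}
    - {"claw": 0, "dx": 0.008, "dy": 0, "dz": 0, "wx": 0, "wy": 0, "wz": 0}
    - {"claw": 0, "dx": 0.008, "dy": 0, "dz": 0, "wx": 0, "wy": 0, "wz": 0}
    - {"claw": 0, "dx": 0.008, "dy": 0, "dz": 0, "wx": 0, "wy": 0, "wz": 0}
    - {"claw": 0, "dx": 0, "dy": 0, "dz": 0, "wx": 0, "wy": 0, "wz": 0}
    - {"claw": 0, "dx": 0, "dy": 0, "dz": 0, "wx": 0, "wy": 0, "wz": 0}

```text
t: 4.58
eef_pos: [0.5632, -0.1564, 0.1182]
tool_rot: [-0.0, 1.0, 0.021, -0.0]
contact_force: [0.9, 0.1, -0.4]
gripper_width: -0.0
grasp_force: 0.0
```

>>> drive_tool:
  increments:
    - {"claw": 0, "dx": -0.03, "dy": 0, "dz": 0, "wx": 0, "wy": 0, "wz": 0}
    - {"claw": 0, "dx": -0.04, "dy": 0, "dz": 0, "wx": 0, "wy": 0, "wz": 0}
    - {"claw": 0, "dx": -0.038, "dy": 0, "dz": 0, "wx": 0, "wy": 0, "wz": 0}
    - {"claw": 0, "dx": 0, "dy": 0, "dz": 0, "wx": 0, "wy": 0, "wz": 0}
    - {"claw": 0, "dx": 0, "dy": 0, "dz": 0, "wx": 0, "wy": 0, "wz": 0}

```text
t: 5.2
eef_pos: [0.4563, -0.161, 0.1187]
tool_rot: [0.0, 1.0, 0.021, 0.001]
contact_force: [0.4, -0.3, -0.1]
gripper_width: 0.0
grasp_force: 0.0
```

```bash
cat >> h.py <<'E'
def tags():
    p,d=snap('scene','tag'); W=cloud('scene',d)
    for y in(.24,.14,.04,-.06,-.16):
        for nm,a,b in(("fwd",.485,.53),("back",.57,.61)):
            m=(abs(W[...,1]-y)<.035)&(W[...,0]>a)&(W[...,0]<b)&(W[...,2]>.085)&(W[...,2]<.13)
            print(y,nm,m.sum(),end='; ')
        print()
    o=get_obs();print(o['t'],o['eef_pos'],o['contact_force'])
E
python3 - <<'E'
from h import *
tags()
E
```

```text
0.24 fwd 0; 0.24 back 87; 
0.14 fwd 230; 0.14 back 0; 
0.04 fwd 216; 0.04 back 0; 
-0.06 fwd 216; -0.06 back 0; 
-0.16 fwd 0; -0.16 back 88; 
5.25 [ 0.45670792 -0.16091434  0.11868261] [-0.06874746  0.19280944 -0.11083765]
```

The strips tag is back. Next, the dowels tag.

>>> drive_tool:
  increments:
    - {"claw": 0, "dx": 0, "dy": -0.034, "dz": 0, "wx": 0, "wy": 0, "wz": 0}
    - {"claw": 0, "dx": 0, "dy": -0.034, "dz": 0, "wx": 0, "wy": 0, "wz": 0}
    - {"claw": 0, "dx": 0, "dy": -0.032, "dz": 0, "wx": 0, "wy": 0, "wz": 0}
    - {"claw": 0, "dx": 0, "dy": 0, "dz": 0, "wx": 0, "wy": 0, "wz": 0}
    - {"claw": 0, "dx": 0.02, "dy": 0, "dz": 0, "wx": 0, "wy": 0, "wz": 0}
    - {"claw": 0, "dx": 0.008, "dy": 0, "dz": 0, "wx": 0, "wy": 0, "wz": 0}
    - {"claw": 0, "dx": 0.008, "dy": 0, "dz": 0, "wx": 0, "wy": 0, "wz": 0}
    - {"claw": 0, "dx": 0.008, "dy": 0, "dz": 0, "wx": 0, "wy": 0, "wz": 0}
    - {"claw": 0, "dx": 0.008, "dy": 0, "dz": 0, "wx": 0, "wy": 0, "wz": 0}
    - {"claw": 0, "dx": 0.008, "dy": 0, "dz": 0, "wx": 0, "wy": 0, "wz": 0}
    - {"claw": 0, "dx": 0.008, "dy": 0, "dz": 0, "wx": 0, "wy": 0, "wz": 0}
    - {"claw": 0, "dx": 0.008, "dy": 0, "dz": 0, "wx": 0, "wy": 0, "wz": 0}
    - {"claw": 0, "dx": 0.008, "dy": 0, "dz": 0, "wx": 0, "wy": 0, "wz": 0}
    - {"claw": 0, "dx": 0.008, "dy": 0, "dz": 0, "wx": 0, "wy": 0, "wz": 0}
    - {"claw": 0, "dx": 0.008, "dy": 0, "dz": 0, "wx": 0, "wy": 0, "wz": 0}
    - {"claw": 0, "dx": 0.008, "dy": 0, "dz": 0, "wx": 0, "wy": 0, "wz": 0}
    - {"claw": 0, "dx": 0, "dy": 0, "dz": 0, "wx": 0, "wy": 0, "wz": 0}
    - {"claw": 0, "dx": 0, "dy": 0, "dz": 0, "wx": 0, "wy": 0, "wz": 0}

```text
t: 7.5
eef_pos: [0.559, -0.0565, 0.1182]
tool_rot: [0.0, 1.0, 0.021, -0.0]
contact_force: [0.2, -0.9, -0.1]
gripper_width: 0.001
grasp_force: 0.0
```

>>> drive_tool:
  increments:
    - {"claw": 0, "dx": -0.03, "dy": 0, "dz": 0, "wx": 0, "wy": 0, "wz": 0}
    - {"claw": 0, "dx": -0.04, "dy": 0, "dz": 0, "wx": 0, "wy": 0, "wz": 0}
    - {"claw": 0, "dx": -0.035, "dy": 0, "dz": 0, "wx": 0, "wy": 0, "wz": 0}
    - {"claw": 0, "dx": 0, "dy": 0, "dz": -0.04, "wx": 0, "wy": 0, "wz": 0}
    - {"claw": 0, "dx": 0, "dy": 0, "dz": -0.04, "wx": 0, "wy": 0, "wz": 0}
    - {"claw": 0, "dx": 0, "dy": 0, "dz": 0, "wx": 0, "wy": 0, "wz": 0}
    - {"claw": 0, "dx": 0, "dy": 0, "dz": 0, "wx": 0, "wy": 0, "wz": 0}

```text
t: 8.38
eef_pos: [0.4538, -0.061, 0.198]
tool_rot: [0.0, 1.0, 0.021, -0.0]
contact_force: [-0.7, -0.4, 0.6]
gripper_width: 0.002
grasp_force: 0.0
```

Run:
```python
from h import *
tags()
p=cv2.imread('pics/tag.png'); cv2.imwrite('pics/fin.png',cv2.resize(p[60:285,80:370],None,fx=2.6,fy=2.6))
```

```text
0.24 fwd 0; 0.24 back 85; 
0.14 fwd 221; 0.14 back 0; 
0.04 fwd 216; 0.04 back 0; 
-0.06 fwd 0; -0.06 back 89; 
-0.16 fwd 0; -0.16 back 84; 
8.425 [ 0.45347074 -0.06089799  0.19750123] [ 0.48280654  0.17361929 -0.2301444 ]
```

View pics/fin.png

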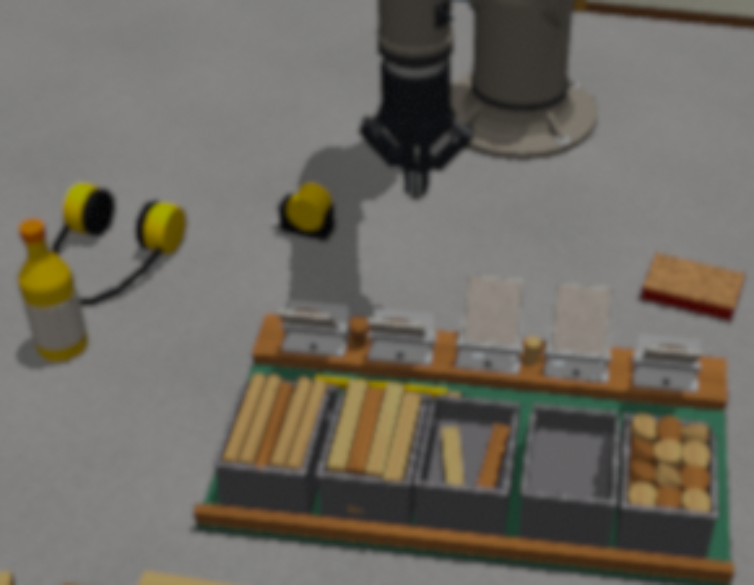

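The tags before the three full bins (crop x≈315, 400, 667) now lean back. Those before the few and empty bins (x≈492, 580) still lean forward. The loose things are in place and the gripper is clear.

```bash
python3 -c "
from station import *
print(hand_in())"
```

```text
the job is handed in; nothing more can be done
None
```

I tipped back the tags of the two full bins that were wrong (strips and dowels), left the three correct tags as they were, and handed the job in at about 8.4 s; the last picture showed all five tags right and the loose things in place, but the hand-in returned no verdict.

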